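# Bring the media tray to the second station and tip it so the discs gather

## Robot

A 7-joint arm with a two-finger parallel gripper is mounted at the origin on the work surface. World frame = base frame: x ahead of the robot, y to its left, z up, the work surface at z = 0. Lengths are in m, angles in rad, forces in N, time in s.
With the tool pointing down it reaches from about 0.425 to 0.95 m from the base axis. Payload 4.7 kg.
Tool frame: the origin (TCP) lies at the very end of the fingers, on their centre line; the grasp point (between the pads) lies 19 mm behind it; z points along the fingers, y is the direction in which the jaws open and shut (so a half turn about z gives the same grasp; the last joint's range is limited). The gripper opens to 87 mm and grips with 3 to 60 N. Pads are 19 mm wide; open, the fingers measure 117 mm over their backs; the gripper's body (75 mm by 190 mm) begins 51 mm behind the grasp point.
Start: joints at [-1.33, 0.469, -0.049, 1.532, 0.024, 1.141, -0.082], TCP at [0.18, 0.651, 0.223] pointing down, gripper open.
Joint ranges: [-2.59, 2.59], [-0.33, 1.99], [-1.39, 1.29], [0.1, 2.45], [-1.04, 4.18], [0.21, 1.99], [-2.66, 2.66]. Speed limits (rad/s): [2.57, 2.57, 3.14, 3.14, 3.14, 3.14, 3.14].

## Interface

Orientations are given as a unit quaternion [x, y, z, w].
In Python, from station import observe, grab_frame, get_calibration, job gives the robot as it stands. The module is installed in compiled form; this text tells all that it offers.
- The arm moves only by the tool carry_out, never from a script. Its argument "motion" is a list of rows, each a list of 4 numbers: the shift along the tool's x, y, z in m, then the turn about the tool's z in rad. A call has exactly 8 rows; each row is the pose to reach, as a shift and turn from the pose commanded when the call began, along the tool's axes at that moment; what a row does not reach only later rows make up. A row lasts 1/8 s, in which the tool goes at most 62.5 mm and 10.7 degrees, less where a joint would pass 70% of its speed; a pose out of reach is approached as far as the arm can. A call with a gripper value outside its range is refused whole. "claw" is the finger opening in m, from 0 to 0.087, set as the call begins (left out, the last holds). The fingers move at their own pace and stop on an object; "newtons" is the grip in N (left out, the last holds). Time passes only in rows, so rows that repeat a pose let the fingers close, or fill a call up. It gives the time, the measured TCP pose, the force and the opening at its end, in the units of the state.
- observe(): the state, without advancing time (a new reading comes with each control period).
- grab_frame(name): name is "scene" or "top"; returns the picture (480x640x3 uint8, blue, green, red); there is no depth.
- get_calibration(name): a dict with "fx", "fy", "cx", "cy" (pixels), "distortion" ([k1, k2, p1, p2, k3] as OpenCV has them; the pictures are not rectified), "extrinsics" (4x4, takes a point from camera to world coordinates). Camera axes: x right, y down, z forward; pixel columns grow to the right and rows downward; lengths in m; the calibration is good to about 2 mm. A picture is of the moment at which its call begins. get_calibration takes no time and is no camera call.
- job.sign_off(): hands the job in, once; it reports no verdict.
The state is a dict: "clock": time; "joint_pos": joint angles; "joint_vel": joint speeds; "joint_torque": joint torques, N m; "tcp_pos": TCP position; "eef_rot": TCP orientation; "force": force on the tool from outside, world axes, zero at the start; "wrist_torque": the same for the moment, N m; "opening": opening from 0.0 (shut) to 1.0 (fully open).
Only numpy, scipy, OpenCV 4.12 (cv2) and the standard library are available. Lean on these libraries where they do the work, as an engineer would, in place of code of your own. Each camera call takes 0.05 s, during which the arm holds its last target. There are 200 camera calls.

## Task

Slide the rail carriage, tray and all, from the station where it stands to the station at the other end of its rails, until it stops fully home. Then take the tray by its bar handle and raise that corner, the opposite corner staying in its nest on the carriage, until all six porcelain discs have slid down together into that low corner. Finish while holding the tray tilted and still like that: do not let go, spill no disc, prop the tray on nothing else, and leave the jar, the bowl and the knife alone.

Things in the scene. Friction and masses are not known exactly. Their poses are not given: they have to be found in the camera images.
- rail: fixed rail unit: black base 130 x 460 x 14 mm with two steel rods 12 mm thick and aluminium end blocks (highest point 36 mm). Origin: centre of its underside, on the bench. Its own y axis runs along the rods, towards the station to be reached; z is up. It lies anywhere within some cm and up to 0.3 rad of yaw
- carriage (a joint): travel of the aluminium carriage along the rail unit's +y: 0 m at the start station, 0.16 m (hard stop) at the station to be reached. A spring with its dead centre at 0.08 m drives it to the nearer end (about 3 N at each end); about 1 N of friction and 20 N s/m of drag. Push it past the middle, best all the way, and it stays home against the stop
- knob (a point): centre of the black push knob of the carriage, an upright cylinder 26 mm in diameter and 34 mm tall, from 64 to 98 mm above the bench (this point at 81 mm), on a 40 mm wide tongue (top at 52 mm) at the carriage's -y end, 155 mm from the centre of the bed. May be pushed or gripped; 35 mm free between it and the tray
- nest_corner (a point): point on top of the carriage's bed under the tray's low corner, 106 mm from the bed's centre along the rail's +x; moves with the carriage. The bed is a square plate, 174 mm a side and 12 mm thick, set diamondwise (diagonals along the rail's x and y), its top 52 mm above the bench, with lips 6 mm high that frame the tray with about 2.5 mm of play
- tray: loose square tray of bare sheet steel lying diamondwise in the carriage's nest, 150 x 150 mm outside, 32 mm high, walls and floor 4 mm, 0.25 to 0.5 kg. Origin: centre of its underside. Its x axis runs along a diagonal, from the handle corner to the low corner where the discs are to gather; y along the other diagonal; z up. Starts with its axes parallel to the rail unit's
- bar (a point): middle of the tray's bar handle: a straight round steel bar, 10 mm in diameter, along the tray's y, 68 mm free between its two 8 mm posts that stand on the walls near the handle (-x) corner. 66 mm from the tray's centre towards -x, 68 mm above its underside, 36 mm above the rim. Gripped firmly it does not turn in the fingers (the hand must tilt with the tray); a light grip may let it turn
- low_corner (a point): inner corner of the tray where the discs are to gather, on the inner floor (4 mm above the underside), 100 mm from the tray's centre along its +x
- foot (a point): outer bottom tip of the same corner of the tray, 106 mm from the centre along +x, at the underside: the point on which the tray is to tip
- disc0: loose glazed white porcelain grinding disc, 24 mm in diameter, 10 mm thick, 12 g, lying flat on the tray's floor in its middle or handle half; origin: centre of its underside. All six are alike; they start to slide at a tilt of about 0.18 to 0.26 rad, and 0.5 to 0.75 rad gathers them all
- disc1: loose glazed white porcelain grinding disc, 24 mm in diameter, 10 mm thick, 12 g, lying flat on the tray's floor in its middle or handle half; origin: centre of its underside. All six are alike; they start to slide at a tilt of about 0.18 to 0.26 rad, and 0.5 to 0.75 rad gathers them all
- disc2: loose glazed white porcelain grinding disc, 24 mm in diameter, 10 mm thick, 12 g, lying flat on the tray's floor in its middle or handle half; origin: centre of its underside. All six are alike; they start to slide at a tilt of about 0.18 to 0.26 rad, and 0.5 to 0.75 rad gathers them all
- disc3: loose glazed white porcelain grinding disc, 24 mm in diameter, 10 mm thick, 12 g, lying flat on the tray's floor in its middle or handle half; origin: centre of its underside. All six are alike; they start to slide at a tilt of about 0.18 to 0.26 rad, and 0.5 to 0.75 rad gathers them all
- disc4: loose glazed white porcelain grinding disc, 24 mm in diameter, 10 mm thick, 12 g, lying flat on the tray's floor in its middle or handle half; origin: centre of its underside. All six are alike; they start to slide at a tilt of about 0.18 to 0.26 rad, and 0.5 to 0.75 rad gathers them all
- disc5: loose glazed white porcelain grinding disc, 24 mm in diameter, 10 mm thick, 12 g, lying flat on the tray's floor in its middle or handle half; origin: centre of its underside. All six are alike; they start to slide at a tilt of about 0.18 to 0.26 rad, and 0.5 to 0.75 rad gathers them all
- jar: bystander: closed white plastic jar, 100 mm in diameter, 120 mm high, standing on the bench to the robot's right; origin: centre of its underside
- bowl: bystander: open steel mixing bowl, 140 mm across, 60 mm high, to the robot's right; origin: centre of its underside
- knife: bystander: long flat mixing knife with a handle, lying on a fixed glass plate (170 x 200 x 8 mm) to the robot's left; origin: about its middle
Mind the look-alikes: they are no part of the job. Leave any purple or red look-alike of the tray alone.

How it is judged:
By the outcome, as a careful person would: the job done as asked, in the order asked, and still so for the second after the job is handed in, while the arm keeps its last pose, push and grip.
It also fails if it takes over 54 s, if anything falls off the work surface, if the arm or the gripper's body presses on something with over 40 N, if the wrist force passes 120 N, or if a joint passes its speed limit or range.

## Working session

There is one attempt and no reset: what is moved stays moved. The work goes in short steps, Python scripts to look and compute and a tool call to move; the robot and the scene stay as the last step left them, time stands still between calls to the robot, and variables do not carry over. Pictures are saved under pics/ and viewed, about 8 in all and at most 12, crops included, and the job is handed in when it is done.

Besides the shell and the picture viewer there is one more tool, called after "Emit:" by a JSON object that holds its "method" and its "body". carry_out: Moves the arm, as the interface text tells. Its arguments: {"type":"object","properties":{"motion":{"type":"array"},"claw":{"type":"number"},"newtons":{"type":"number"}},"required":["motion"]}

```bash
mkdir -p pics; cat > h.py <<'E'
import numpy as np, cv2
from station import observe, grab_frame, get_calibration, job
from scipy.spatial.transform import Rotation as R
def cal(n):
    c=get_calibration(n); return np.array([[c['fx'],0,c['cx']],[0,c['fy'],c['cy']],[0,0,1.]]),np.array(c['distortion']),np.array(c['extrinsics'])
def ray(n,uv,z):
    K,d,E=cal(n); p=cv2.undistortPoints(np.array(uv,float).reshape(-1,1,2),K,d).reshape(-1,2)
    v=np.c_[p,np.ones(len(p))]@E[:3,:3].T; o=E[:3,3]; return o+v*((z-o[2])/v[:,2])[:,None]
def proj(n,P):
    K,d,E=cal(n); T=np.linalg.inv(E); return cv2.projectPoints(np.array(P,float).reshape(-1,1,3),cv2.Rodrigues(T[:3,:3])[0],T[:3,3],K,d)[0].reshape(-1,2)
E
python3 - <<'E'
from h import *
for n in('scene','top'):
    cv2.imwrite(f'pics/{n}0.png',grab_frame(n)); print(n,get_calibration(n)['extrinsics'])
s=observe();print(s['tcp_pos'],s['eef_rot'],R.from_quat(s['eef_rot']).as_matrix(),s['clock'])
E
```

```text
scene [[-0.21331228  0.77860768 -0.59014231  1.21949623]
 [ 0.97692403  0.16329204 -0.13767773  0.151644  ]
 [-0.01083139 -0.60589255 -0.79547275  0.99461785]
 [ 0.          0.          0.          1.        ]]
top [[-2.09022932e-02 -9.81666494e-01  1.89457088e-01  3.03916788e-01]
 [-9.99691019e-01  2.30714285e-02  9.25071489e-03  6.59770107e-05]
 [-1.34521625e-02 -1.89205189e-01 -9.81845424e-01  1.44545423e+00]
 [ 0.00000000e+00  0.00000000e+00  0.00000000e+00  1.00000000e+00]]
[0.17977315 0.65006564 0.22158511] [ 1.34480479e-01  9.90915848e-01 -8.81641314e-04 -7.22216154e-05] [[-9.63829991e-01  2.66517549e-01 -3.80258180e-04]
 [ 2.66517804e-01  9.63828447e-01 -1.72783991e-03]
 [-9.39960067e-05 -1.76668950e-03 -9.99998435e-01]] 0.1
```

View pics/top0.png

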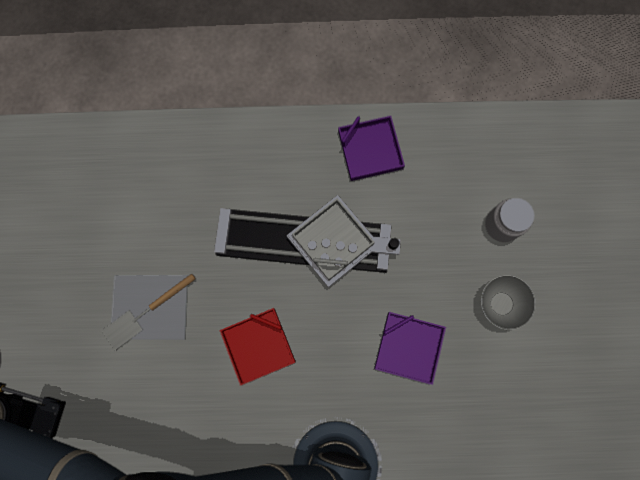

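View pics/scene0.png

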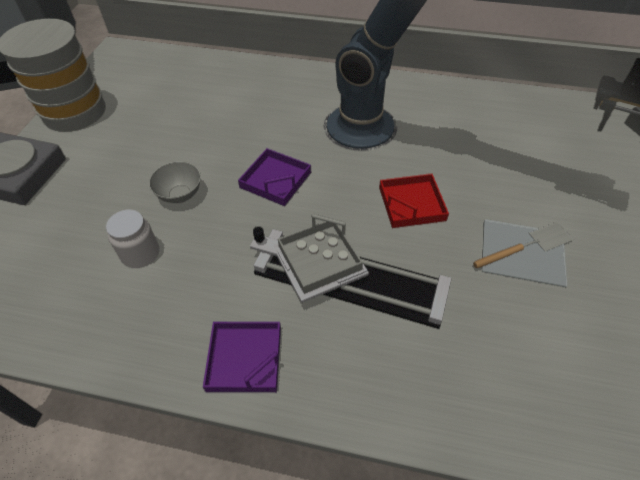

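Top view: candidates for the tray are the bare-steel one on the rail (332,243), purple (371,148), purple (410,348) and red (258,346). By the description I choose the steel one on the carriage; it holds white discs, the knob is at (394,243), and the bar is near (330,264). Next I check it in a close crop.

```bash
python3 - <<'E'
from h import *
a=cv2.imread('pics/top0.png')[190:295,210:410]; b=cv2.imread('pics/scene0.png')[205:325,245:455]
a=cv2.resize(a,(800,420),interpolation=cv2.INTER_CUBIC)[:, :]; 
cv2.imwrite('pics/c0.png',cv2.convertScaleAbs(a,alpha=1.3))
g=cv2.imread('pics/top0.png'); hsv=cv2.cvtColor(g,cv2.COLOR_BGR2HSV)
E
```

```text
(no output)
```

View pics/c0.png

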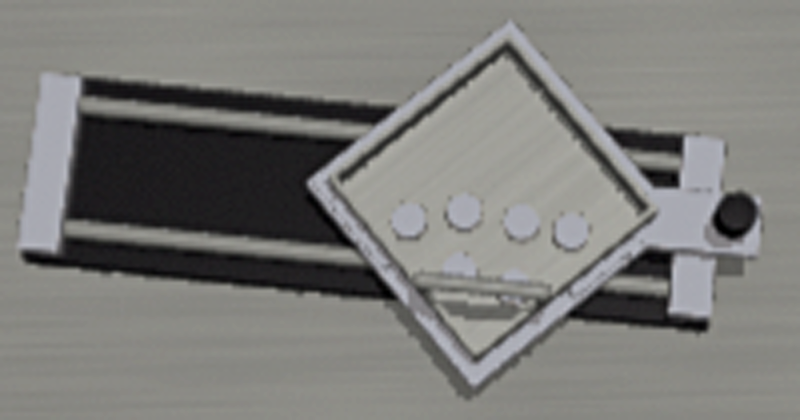

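```bash
python3 - <<'E'
from h import *
f=lambda L:[(u/4+210,v/4+190) for u,v in L]
L=ray('top',f([(42,73),(80,78),(62,250),(20,250),(685,137),(724,140),(708,317),(668,312)]),.036)
A,B=L[:4].mean(0),L[4:].mean(0); print('ends',A.round(4),B.round(4),np.linalg.norm(A-B))
d=(A-B)[:2];yaw=np.arctan2(-d[0],d[1]);print('yaw',yaw)
kn=ray('top',f([(737,210)]),.098)[0]; bar=ray('top',f([(415,279),(550,291),(483,285)]),.123)
rim=ray('top',f([(510,22),(308,183),(658,212)]),.084)
print('knob',kn,'bar',bar,'rim',rim)
c,s=np.cos(yaw),np.sin(yaw);ex=np.array([c,s]);ey=np.array([-s,c]);O=(A+B)[:2]/2
for n,p in [('k',kn),('b',bar[2]),('r0',rim[0]),('r1',rim[1]),('r2',rim[2])]: q=p[:2]-O; print(n,q@ex,q@ey)
print('proj scene knob/bar/tray corner',proj('scene',[kn,bar[2]]))
s=observe();M=R.from_quat(s['eef_rot']).as_matrix()
tgt=np.array([kn[0],kn[1],.14]);print('shift tool to above knob',M.T@(tgt-s['tcp_pos']))
ty=np.arctan2(M[1,1],M[0,1]);print('tool y yaw',ty,'turns about +z world needed',yaw-ty,yaw-ty+np.pi)
E
```

```text
ends [0.6018 0.2854 0.036 ] [ 0.549  -0.1397  0.036 ] 0.42832190218941996
yaw -0.12353524216319994
knob [ 0.54767361 -0.15948488  0.098     ] bar [[ 0.50478993  0.04256036  0.123     ]
 [ 0.49546939 -0.03994523  0.123     ]
 [ 0.50012102  0.00096439  0.123     ]] rim [[ 0.67691853 -0.02033034  0.084     ]
 [ 0.57406736  0.11095545  0.084     ]
 [ 0.5500928  -0.11101881  0.084     ]]
k 0.0011484175389250319 -0.23395233507549415
b -0.06581254978360605 -0.08058530901380301
r0 0.11226158804520525 -0.07993253590954777
r1 -0.005982972159151172 0.03767929513591944
r2 -0.002422886126883843 -0.18555751657010194
proj scene knob/bar/tray corner [[257.05629062 230.02704051]
 [327.09330691 218.83333316]]
shift tool to above knob [-0.57034546 -0.68207175  0.08284385]
tool y yaw 1.3010178159932337 turns about +z world needed -1.4245530581564336 1.7170395954333595
```

The crop shows six white discs in the bare tray, the bar at crop (483,285), and the knob at (737,210). The geometry agrees with the given dimensions: bed at −80 mm and knob at −234 mm along the rail, with yaw about −0.115. First I move clear of the base, turning the jaws parallel to the rail's x.

Emit:
{"method": "carry_out", "body": {"motion": [[-0.05, -0.026, 0, 0.177], [-0.1, -0.052, 0, 0.354], [-0.15, -0.078, 0, 0.531], [-0.2, -0.104, 0, 0.708], [-0.25, -0.13, 0, 0.885], [-0.3, -0.156, 0, 1.062], [-0.35, -0.182, 0, 1.239], [-0.388, -0.204, 0, 1.416]], "claw": 0.06, "newtons": 15}}

```text
clock: 1.1
tcp_pos: [0.501, 0.3482, 0.2223]
eef_rot: [0.749, 0.662, -0.0, 0.0]
force: [0.0, 1.2, -0.6]
opening: 0.689
```

```bash
cat > to.py <<'E'
import sys
from h import *
s=observe();M=R.from_quat(s['eef_rot']).as_matrix();t=np.array([float(a) for a in sys.argv[1:4]])
print('tcp',s['tcp_pos'],'tool y yaw',np.arctan2(M[1,1],M[0,1]),'joint',np.round(s['joint_pos'],2),'F',s['force'].round(2) if hasattr(s['force'],'round') else s['force'],'open',s['opening']*.087,'t',s['clock'])
print(M.round(3));print('shift',(M.T@(t-s['tcp_pos'])).round(4))
E
python3 to.py 0.5475 -0.160 0.15
```

```text
tcp [0.50104098 0.34818288 0.22229334] tool y yaw -0.12284580736720326 joint [-0.95  0.37  0.37  1.71 -0.15  1.08 -0.66] F [ 0.01  1.16 -0.56] open 0.05997848048636568 t 1.1
[[ 0.123  0.992  0.   ]
 [ 0.992 -0.123 -0.001]
 [-0.001  0.    -1.   ]]
shift [-0.4986  0.1084  0.0726]
```

Emit:
{"method": "carry_out", "body": {"motion": [[-0.06, 0.014, 0, 0], [-0.12, 0.028, 0, 0], [-0.18, 0.042, 0, 0], [-0.24, 0.056, 0, 0], [-0.3, 0.07, 0, 0], [-0.36, 0.083, 0, 0], [-0.42, 0.096, 0.0, 0], [-0.475, 0.107, 0.02, 0]]}}

```text
clock: 2.1
tcp_pos: [0.5522, -0.1359, 0.2035]
eef_rot: [0.747, 0.665, 0.001, 0.001]
force: [0.7, 0.7, -0.4]
opening: 0.693
```

Emit:
{"method": "carry_out", "body": {"motion": [[-0.023, 0.001, 0.02, -0.005], [-0.023, 0.001, 0.035, -0.005], [-0.023, 0.001, 0.053, -0.005], [-0.023, 0.001, 0.053, -0.005], [-0.023, 0.001, 0.053, -0.005], [-0.023, 0.001, 0.053, -0.005], [-0.023, 0.001, 0.053, -0.005], [-0.023, 0.001, 0.053, -0.005]]}}

```text
clock: 3.1
tcp_pos: [0.5498, -0.1565, 0.1498]
eef_rot: [0.745, 0.667, 0.0, 0.0]
force: [-0.1, 0.5, 0.0]
opening: 0.69
```

```bash
python3 to.py 0.5475 -0.160 0.066
python3 - <<'E'
from h import *
a=grab_frame('top')[170:300,300:500];b=grab_frame('scene')[170:300,180:380]
cv2.imwrite('pics/k1.png',cv2.resize(np.hstack([a,b]),(800,260),interpolation=cv2.INTER_CUBIC))
E
```

```text
tcp [ 0.54978706 -0.15651148  0.14982506] tool y yaw -0.10994611206573478 joint [-0.21  0.41  0.54  1.89 -0.26  0.91  0.34] F [-0.15  0.54  0.03] open 0.05999828894602456 t 3.1
[[ 0.11   0.994  0.001]
 [ 0.994 -0.11   0.   ]
 [ 0.     0.001 -1.   ]]
shift [-0.0037 -0.0019  0.0838]
```

View pics/k1.png

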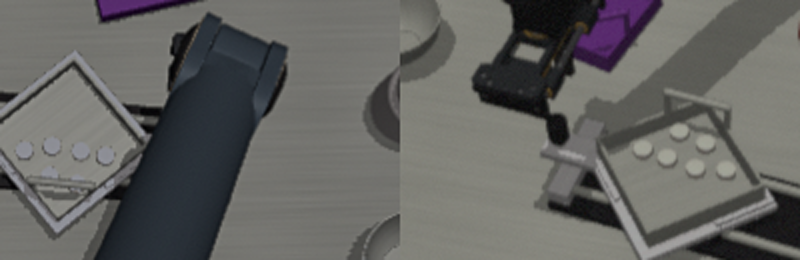

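The gripper is above the knob (scene crop knob at (558,128)), with the fingers open on either side. I descend and close.

Emit:
{"method": "carry_out", "body": {"motion": [[-0.004, -0.002, 0.02, 0], [-0.004, -0.002, 0.04, 0], [-0.004, -0.002, 0.06, 0], [-0.004, -0.002, 0.075, 0], [-0.004, -0.002, 0.082, 0], [-0.004, -0.002, 0.082, 0], [-0.004, -0.002, 0.082, 0], [-0.004, -0.002, 0.082, 0]]}}

```text
clock: 4.2
tcp_pos: [0.5476, -0.1604, 0.0681]
eef_rot: [0.745, 0.667, 0.0, 0.0]
force: [-0.3, -0.4, 0.8]
opening: 0.691
```

Emit:
{"method": "carry_out", "body": {"motion": [[0, 0, 0, 0], [0, 0, 0, 0], [0, 0, 0, 0], [0, 0, 0, 0], [0, 0, 0, 0], [0, 0, 0, 0], [0, 0, 0, 0], [0, 0, 0, 0]], "claw": 0.015, "newtons": 15}}

```text
clock: 5.2
tcp_pos: [0.5473, -0.1603, 0.0675]
eef_rot: [0.745, 0.667, 0.0, 0.0]
force: [0.6, 0.4, -0.3]
opening: 0.292
```

```bash
python3 to.py 0.566 -0.001 0.068
```

```text
tcp [ 0.54728724 -0.16029224  0.06750326] tool y yaw -0.10997625707506863 joint [-0.15  0.52  0.48  1.95 -0.34  0.75  0.42] F [ 0.65  0.41 -0.26] open 0.025431837511659398 t 5.2
[[ 0.11   0.994  0.   ]
 [ 0.994 -0.11  -0.   ]
 [ 0.     0.    -1.   ]]
shift [ 0.1604  0.0011 -0.0005]
```

Emit:
{"method": "carry_out", "body": {"motion": [[0.006, 0, 0, 0], [0.014, 0, 0, 0], [0.024, 0, 0, 0], [0.034, 0, 0, 0], [0.044, 0, 0, 0], [0.054, 0, 0, 0], [0.064, 0.0005, 0, 0], [0.074, 0.0005, 0, 0]]}}

```text
clock: 6.2
tcp_pos: [0.5562, -0.0879, 0.0675]
eef_rot: [0.745, 0.667, -0.0, 0.001]
force: [2.1, -3.3, -3.2]
opening: 0.289
```

Emit:
{"method": "carry_out", "body": {"motion": [[0.01, 0, 0, 0], [0.02, 0, 0, 0], [0.03, 0, 0, 0], [0.04, 0, 0, 0], [0.05, 0, 0, 0], [0.06, 0, 0, 0], [0.068, 0.0005, 0, 0], [0.074, 0.0005, 0, 0]]}}

```text
clock: 7.2
tcp_pos: [0.5658, -0.0103, 0.0675]
eef_rot: [0.744, 0.668, 0.002, -0.0]
force: [6.6, -0.1, -6.0]
opening: 0.295
```

Emit:
{"method": "carry_out", "body": {"motion": [[0.004, 0, 0, 0], [0.008, 0, 0, 0], [0.011, 0, 0, 0], [0.013, 0, 0, 0], [0.014, 0, 0, 0], [0.014, 0, 0, 0], [0.014, 0, 0, 0], [0.014, 0, 0, 0]]}}

```text
clock: 8.2
tcp_pos: [0.5669, -0.0014, 0.0675]
eef_rot: [0.745, 0.667, -0.0, 0.002]
force: [6.2, -6.2, -6.5]
opening: 0.292
```

```bash
python3 to.py 0.566 -0.001 0.068
```

```text
tcp [ 0.56687619 -0.00139525  0.06754019] tool y yaw -0.11100897499581242 joint [-0.44  0.51  0.48  1.96 -0.34  0.75  0.13] F [ 6.19 -6.17 -6.45] open 0.025438859674328622 t 8.2
[[ 0.111  0.994  0.002]
 [ 0.994 -0.111 -0.003]
 [-0.003  0.003 -1.   ]]
shift [ 0.0003 -0.0009 -0.0005]
```

At the stop (160 mm travelled, stop force felt). I release, back off upward, and look.

Emit:
{"method": "carry_out", "body": {"motion": [[0, 0, 0, 0], [0, 0, 0, 0], [0, 0, 0, 0], [0, 0, 0, 0], [0, 0, 0, 0], [0, 0, -0.02, 0], [0, 0, -0.05, 0], [0, 0, -0.09, 0]], "claw": 0.06}}

```text
clock: 9.2
tcp_pos: [0.5651, 0.0007, 0.1577]
eef_rot: [0.745, 0.667, -0.001, -0.001]
force: [0.1, -0.4, 0.5]
opening: 0.688
```

Emit:
{"method": "carry_out", "body": {"motion": [[0, 0, -0.03, 0.012], [0, -0.01, -0.06, 0.012], [0, -0.03, -0.065, 0.012], [-0.03, -0.05, -0.065, 0.012], [-0.07, -0.05, -0.065, 0.012], [-0.12, -0.05, -0.065, 0.012], [-0.15, -0.05, -0.065, 0.012], [-0.15, -0.05, -0.065, 0.012]]}}

```text
clock: 10.2
tcp_pos: [0.4989, -0.1457, 0.2227]
eef_rot: [0.751, 0.661, -0.0, 0.0]
force: [0.3, 0.1, 0.4]
opening: 0.689
```

```bash
python3 to.py 0.52 .16 0.2
python3 - <<'E'
from h import *
t=grab_frame('top');s=grab_frame('scene');cv2.imwrite('pics/top2.png',t);cv2.imwrite('pics/scene2.png',s)
a=t[180:300,200:400];b=s[190:310,260:460]
cv2.imwrite('pics/c2.png',np.hstack([cv2.resize(x,(800,480),interpolation=cv2.INTER_CUBIC) for x in [a]]))
cv2.imwrite('pics/c2s.png',cv2.resize(b,(800,480),interpolation=cv2.INTER_CUBIC))
E
```

```text
tcp [ 0.4989497  -0.14573832  0.22274589] tool y yaw -0.12760050854400817 joint [-0.35  0.24  0.66  1.93 -0.17  1.03  0.26] F [0.27 0.15 0.36] open 0.059934735575866545 t 10.2
[[ 0.127  0.992  0.   ]
 [ 0.992 -0.127 -0.001]
 [-0.001  0.    -1.   ]]
shift [ 0.3059 -0.018   0.0226]
```

View pics/c2.png

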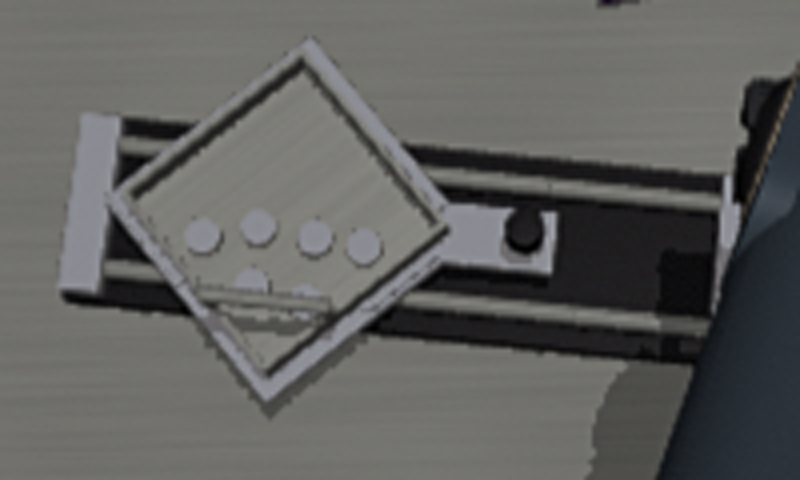

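View pics/c2s.png

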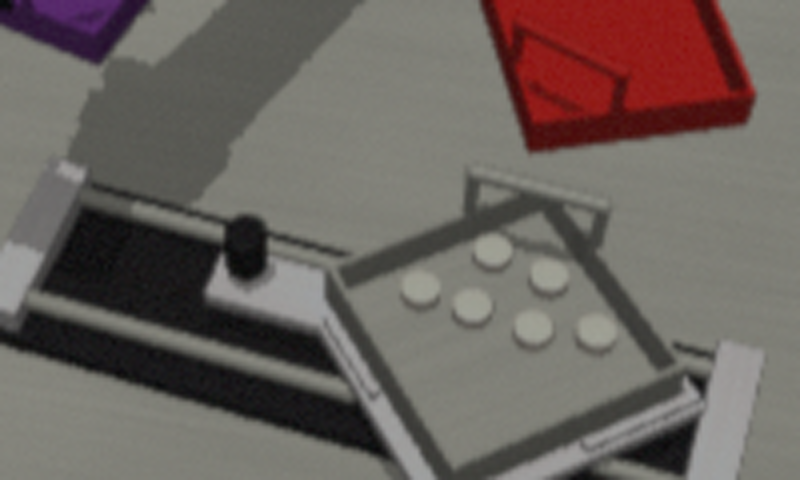

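```bash
python3 - <<'E'
from h import *
f=lambda L:[(u/4+200,v/4+180) for u,v in L]
bar=ray('top',f([(197,291),(331,304),(264,297.5)]),.123);kn=ray('top',f([(527,220)]),.098)
g=lambda L:[(u/4+260,v/4+190) for u,v in L]
b2=ray('scene',g([(470,170),(606,209),(538,189.5)]),.123)
print(bar,b2,kn,sep='\n')
A,B=np.array([.6018,.2854]),np.array([.549,-.1397]);y=-.1235;O=(A+B)/2
ex=np.array([np.cos(y),np.sin(y)]);ey=np.array([-ex[1],ex[0]])
print('bar expected',O+.08*ey-.066*ex,[((p[:2]-O)@ex,(p[:2]-O)@ey) for p in (bar[2],b2[2],kn[0])])
E
python3 to.py 0.5205 0.1595 0.16
```

```text
[[0.52582346 0.20128035 0.123     ]
 [0.51583986 0.11862607 0.123     ]
 [0.5208269  0.15989318 0.123     ]]
[[0.51661059 0.12277428 0.123     ]
 [0.52882179 0.20192276 0.123     ]
 [0.52276628 0.16267563 0.123     ]]
[[ 0.57055602 -0.00305362  0.098     ]]
bar expected [0.51975759 0.16037098] [(np.float64(-0.06487997671573942), np.float64(0.07965756094166707)), (np.float64(-0.06329812356433828), np.float64(0.08265772321193765)), (np.float64(0.004543201056984421), np.float64(-0.07592221778360832))]
tcp [ 0.49978498 -0.14229728  0.22238133] tool y yaw -0.12185116982995486 joint [-0.35  0.24  0.66  1.93 -0.17  1.03  0.26] F [-0.05  1.03 -0.23] open 0.05989268451462938 t 10.3
[[ 0.122  0.993 -0.   ]
 [ 0.993 -0.122  0.001]
 [ 0.001 -0.    -1.   ]]
shift [ 0.302  -0.0161  0.0626]
```

Carriage is home (knob at −76 mm, bar at 80 mm along the rail), all six discs flat on the tray, and the bar centre is at about (0.521, 0.160). I go above it.

Emit:
{"method": "carry_out", "body": {"motion": [[0.04, -0.002, 0, 0], [0.09, -0.004, 0, 0], [0.14, -0.008, 0, 0], [0.19, -0.01, 0, 0], [0.24, -0.013, 0, 0], [0.28, -0.015, 0.01, 0], [0.302, -0.0155, 0.025, 0], [0.302, -0.0155, 0.04, 0]], "claw": 0.05, "newtons": 8}}

```text
clock: 11.3
tcp_pos: [0.5205, 0.1604, 0.1811]
eef_rot: [0.748, 0.664, -0.001, -0.0]
force: [0.5, -0.9, -0.9]
opening: 0.577
```

```bash
python3 to.py 0.521 0.160 0.102
```

```text
tcp [0.52052357 0.16044209 0.18112785] tool y yaw -0.11803765533525051 joint [-0.77  0.32  0.49  1.91 -0.18  0.95 -0.31] F [ 0.51 -0.85 -0.92] open 0.05020860998946857 t 11.3
[[ 0.118  0.993 -0.001]
 [ 0.993 -0.118 -0.   ]
 [-0.    -0.001 -1.   ]]
shift [-0.0003  0.0006  0.0791]
```

Emit:
{"method": "carry_out", "body": {"motion": [[0, 0, 0.02, 0.003], [0, 0, 0.04, 0.003], [0, 0, 0.06, 0.003], [0, 0, 0.072, 0.003], [0, 0, 0.079, 0.003], [0, 0, 0.079, 0.003], [0, 0, 0.079, 0.003], [0, 0, 0.079, 0.003]]}}

```text
clock: 12.3
tcp_pos: [0.5215, 0.1589, 0.1041]
eef_rot: [0.75, 0.662, 0.001, 0.0]
force: [0.6, 0.5, -0.5]
opening: 0.573
```

Emit:
{"method": "carry_out", "body": {"motion": [[0, 0, 0, 0], [0, 0, 0, 0], [0, 0, 0, 0], [0, 0, 0, 0], [0, 0, 0, 0], [0, 0, 0, 0], [0, 0, 0, 0], [0, 0, 0, 0]], "claw": 0.0, "newtons": 8}}

```text
clock: 13.3
tcp_pos: [0.5205, 0.1587, 0.1034]
eef_rot: [0.75, 0.662, -0.001, -0.001]
force: [-4.2, 0.3, 2.9]
opening: 0.109
```

```bash
python3 to.py 0.521 0.160 0.102
python3 - <<'E'
import numpy as np
r=np.hypot(.172,.068);a=np.arctan2(.068,.172)
for t in np.arange(0,.71,.05): print(round(t,2),round(.172-r*np.cos(a+t),4),round(r*np.sin(a+t)-.068,4))
E
```

```text
tcp [0.5204605  0.15873285 0.1034217 ] tool y yaw -0.12481102886698145 joint [-0.73  0.42  0.46  1.98 -0.26  0.79 -0.25] F [-4.17  0.34  2.86] open 0.009505342197017461 t 13.3
[[ 0.124  0.992 -0.002]
 [ 0.992 -0.124  0.   ]
 [-0.    -0.002 -1.   ]]
shift [0.0013 0.0004 0.0014]
0.0 0.0 0.0
0.05 0.0036 0.0085
0.1 0.0076 0.0168
0.15 0.0121 0.0249
0.2 0.0169 0.0328
0.25 0.0222 0.0404
0.3 0.0278 0.0478
0.35 0.0337 0.0549
0.4 0.0401 0.0616
0.45 0.0467 0.068
0.5 0.0537 0.0741
0.55 0.0609 0.0799
0.6 0.0684 0.0852
0.65 0.0762 0.0902
0.7 0.0843 0.0948
```

Gripped (opening 9.5 mm). I raise to about 0.15 rad along the arc, then look.

Emit:
{"method": "carry_out", "body": {"motion": [[0, 0.001, -0.003, 0], [0, 0.003, -0.007, 0], [0, 0.005, -0.011, 0], [0, 0.007, -0.015, 0], [0, 0.009, -0.019, 0], [0, 0.011, -0.023, 0], [0, 0.012, -0.025, 0], [0, 0.012, -0.025, 0]]}}

```text
clock: 14.3
tcp_pos: [0.5335, 0.1571, 0.1287]
eef_rot: [0.75, 0.662, 0.0, 0.0]
force: [0.0, 0.7, -3.6]
opening: 0.11
```

```bash
python3 to.py 0.521 0.160 0.102
python3 - <<'E'
from h import *
s=grab_frame('scene');b=s[170:320,300:500]
cv2.imwrite('pics/c3s.png',cv2.resize(b,(800,600),interpolation=cv2.INTER_CUBIC))
E
```

```text
tcp [0.5334553 0.1571478 0.1287313] tool y yaw -0.12507958916686635 joint [-0.73  0.4   0.47  1.94 -0.24  0.85 -0.26] F [ 0.04  0.68 -3.6 ] open 0.009543125100167789 t 14.3
[[ 0.125  0.992  0.001]
 [ 0.992 -0.125  0.   ]
 [ 0.     0.001 -1.   ]]
shift [ 0.0013 -0.0127  0.0267]
```

View pics/c3s.png

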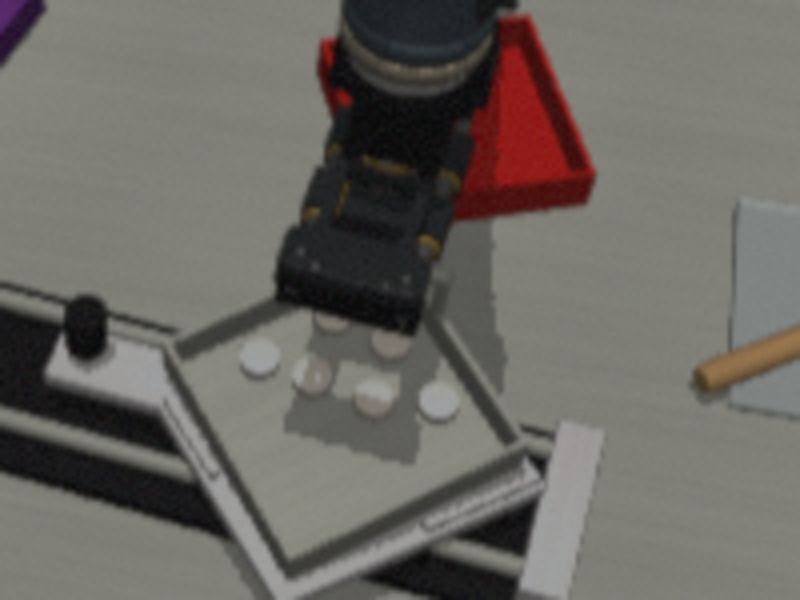

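The tray tilts, the discs lie in it, and the force is 3.6 N with no side force. I continue along the arc to about 0.4 rad, then about 0.62.

Emit:
{"method": "carry_out", "body": {"motion": [[0, 0.003, -0.005, 0], [0, 0.007, -0.01, 0], [0, 0.01, -0.015, 0], [0, 0.014, -0.02, 0], [0, 0.018, -0.025, 0], [0, 0.022, -0.03, 0], [0, 0.026, -0.035, 0], [0, 0.028, -0.037, 0]]}}

```text
clock: 15.35
tcp_pos: [0.5614, 0.1536, 0.1659]
eef_rot: [0.75, 0.661, 0.0, 0.0]
force: [0.1, -0.8, -2.8]
opening: 0.112
```

```bash
python3 to.py 0.521 0.160 0.102
python3 - <<'E'
from h import *
s=grab_frame('scene');b=s[170:320,300:500]
cv2.imwrite('pics/c4s.png',cv2.resize(b,(800,600),interpolation=cv2.INTER_CUBIC))
E
```

```text
tcp [0.56137611 0.15359419 0.16593729] tool y yaw -0.12521505721320378 joint [-0.71  0.4   0.49  1.85 -0.22  0.95 -0.25] F [ 0.15 -0.77 -2.77] open 0.00971757724741776 t 15.35
[[ 0.125  0.992  0.001]
 [ 0.992 -0.125  0.   ]
 [ 0.     0.001 -1.   ]]
shift [ 0.0013 -0.0409  0.0639]
```

View pics/c4s.png

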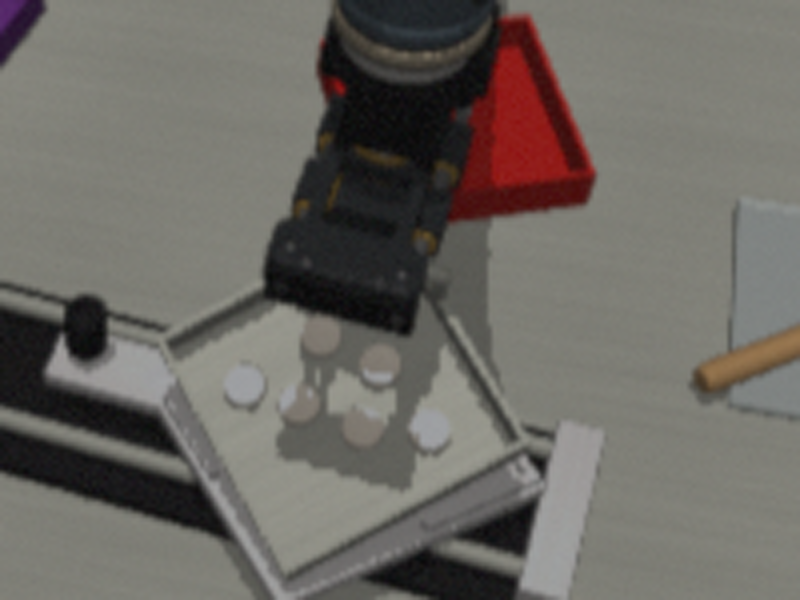

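The foot stays in the nest and the tilt is growing, with the discs starting to move. Continuing to about 0.63 rad.

Emit:
{"method": "carry_out", "body": {"motion": [[0, 0.004, -0.0045, 0], [0, 0.009, -0.009, 0], [0, 0.0135, -0.0125, 0], [0, 0.018, -0.0165, 0], [0, 0.0225, -0.02, 0], [0, 0.027, -0.0225, 0], [0, 0.031, -0.025, 0], [0, 0.033, -0.0265, 0]]}}

```text
clock: 16.4
tcp_pos: [0.5939, 0.1495, 0.1922]
eef_rot: [0.75, 0.662, 0.0, 0.0]
force: [-0.8, 0.8, -2.4]
opening: 0.111
```

Emit:
{"method": "carry_out", "body": {"motion": [[0, 0, 0, 0], [0, 0, 0, 0], [0, 0, 0, 0], [0, 0, 0, 0], [0, 0, 0, 0], [0, 0, 0, 0], [0, 0, 0, 0], [0, 0, 0, 0]]}}

```text
clock: 17.4
tcp_pos: [0.5936, 0.1496, 0.192]
eef_rot: [0.75, 0.662, 0.0, -0.0]
force: [-1.3, 0.6, -1.8]
opening: 0.111
```

```bash
python3 to.py 0.521 0.160 0.102
python3 - <<'E'
from h import *
s=grab_frame('scene');b=s[190:340,300:500];t=grab_frame('top');cv2.imwrite('pics/t5.png',t)
cv2.imwrite('pics/c5s.png',cv2.resize(b,(800,600),interpolation=cv2.INTER_CUBIC))
E
```

```text
tcp [0.59361347 0.14957952 0.19203574] tool y yaw -0.12499661032235566 joint [-0.68  0.42  0.49  1.75 -0.23  1.03 -0.23] F [-1.27  0.57 -1.76] open 0.009663932082495818 t 17.4
[[ 0.125  0.992  0.   ]
 [ 0.992 -0.125  0.   ]
 [ 0.     0.    -1.   ]]
shift [ 0.0013 -0.0733  0.09  ]
```

View pics/c5s.png

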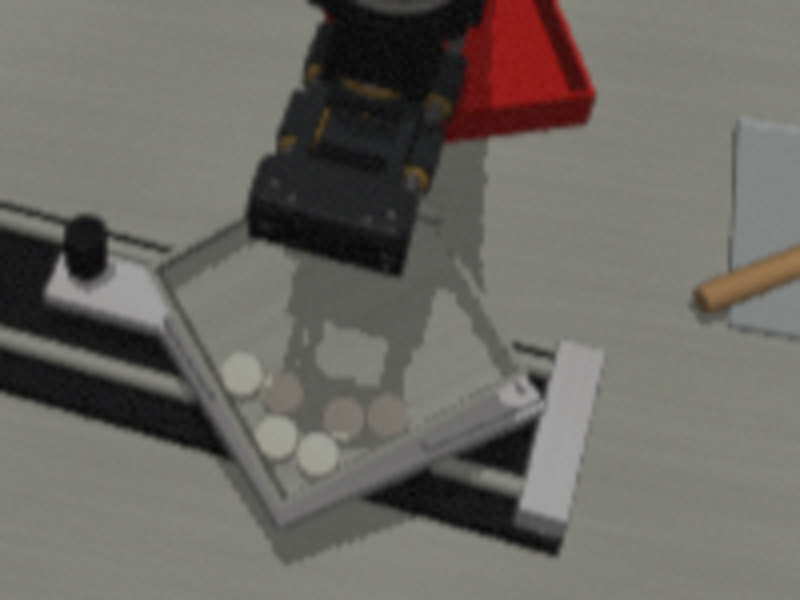

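The discs have slid to the lower walls but may not be fully packed. I tilt to about 0.69 and give them time.

Emit:
{"method": "carry_out", "body": {"motion": [[0, 0.003, -0.002, 0], [0, 0.006, -0.004, 0], [0, 0.0095, -0.0055, 0], [0, 0.0095, -0.0055, 0], [0, 0.0095, -0.0055, 0], [0, 0.0095, -0.0055, 0], [0, 0.0095, -0.0055, 0], [0, 0.0095, -0.0055, 0]]}}

```text
clock: 18.5
tcp_pos: [0.6029, 0.1484, 0.1975]
eef_rot: [0.75, 0.662, -0.0, -0.0]
force: [-2.8, 0.1, 0.0]
opening: 0.108
```

Emit:
{"method": "carry_out", "body": {"motion": [[0, 0, 0, 0], [0, 0, 0, 0], [0, 0, 0, 0], [0, 0, 0, 0], [0, 0, 0, 0], [0, 0, 0, 0], [0, 0, 0, 0], [0, 0, 0, 0]]}}

```text
clock: 19.5
tcp_pos: [0.603, 0.1484, 0.1975]
eef_rot: [0.75, 0.662, 0.0, -0.0]
force: [-1.4, 0.8, -0.3]
opening: 0.108
```

```bash
python3 to.py 0.521 0.160 0.102
python3 - <<'E'
from h import *
s=grab_frame('scene');b=s[230:330,330:450];t=grab_frame('top')[180:280,210:330]
f=lambda x:cv2.resize(x,(600,500),interpolation=cv2.INTER_CUBIC)
cv2.imwrite('pics/c6s.png',cv2.resize(np.hstack([f(b),f(t)]),(800,333)))
E
```

```text
tcp [0.60301987 0.14837601 0.1975311 ] tool y yaw -0.12497799579235724 joint [-0.67  0.43  0.49  1.72 -0.23  1.05 -0.23] F [-1.38  0.77 -0.29] open 0.009410388476303605 t 19.5
[[ 0.125  0.992 -0.   ]
 [ 0.992 -0.125  0.   ]
 [ 0.    -0.    -1.   ]]
shift [ 0.0013 -0.0828  0.0955]
```

View pics/c6s.png

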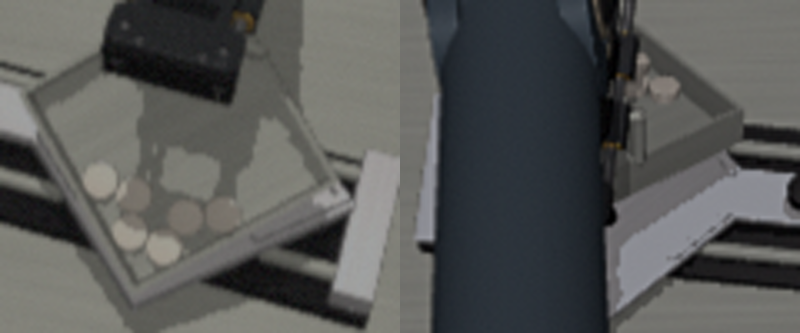

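```bash
cat > discs.py <<'E'
from h import *
import sys
th=float(sys.argv[1]); pts=eval(sys.argv[2])
y=-.1235;ex=np.array([np.cos(y),np.sin(y),0]);ey=np.array([-ex[1],ex[0],0])
O=np.r_[(.6018+.549)/2,(.2854-.1397)/2,0]
F=O+.08*ey+.106*ex+[0,0,.052]
tx=np.cos(th)*ex+[0,0,-np.sin(th)];tz=np.sin(th)*ex+[0,0,np.cos(th)]
K,d,E=cal('scene');o=E[:3,3]
P0=F+.014*tz
print('foot px',proj('scene',[F,F-.006*tx+.032*tz, F-.172*tx+.068*tz]),'bar',F-.172*tx+.068*tz)
for p in pts:
    v=ray('scene',[p],0)[0]-o; q=o+v*((P0-o)@tz/(v@tz)); r=q-(F-.006*tx)
    print(p,'from corner x %.1f y %.1f dist %.1f mm'%(r@tx*1e3,r@ey*1e3,1e3*np.hypot(r@tx,r@ey)))
E
python3 discs.py .69 "[(330+u*.15,230+v*.15) for u,v in [(130,233),(163,248),(100,181),(133,193),(185,216),(222,213)]]"
```

```text
foot px [[370.87217051 314.39096761]
 [369.82224577 314.03979932]
 [388.56614648 238.86547127]] bar [0.60175845 0.15019207 0.21392912]
(349.5, 264.95) from corner x -87.8 y -71.6 dist 113.3 mm
(354.45, 267.2) from corner x -85.9 y -59.8 dist 104.7 mm
(345.0, 257.15) from corner x -101.6 y -85.6 dist 132.9 mm
(349.95, 258.95) from corner x -100.7 y -74.0 dist 125.0 mm
(357.75, 262.4) from corner x -98.0 y -55.5 dist 112.7 mm
(363.3, 261.95) from corner x -102.2 y -44.1 dist 111.3 mm
```

```bash
python3 discs.py .69 "[(330+u*.3,230+v*.3) for u,v in [(130,233),(163,248),(100,181),(133,193),(185,216),(222,213)]]"
```

```text
foot px [[370.87217051 314.39096761]
 [369.82224577 314.03979932]
 [388.56614648 238.86547127]] bar [0.60175845 0.15019207 0.21392912]
(369.0, 299.9) from corner x -25.9 y -11.0 dist 28.1 mm
(378.9, 304.4) from corner x -22.5 y 12.1 dist 25.6 mm
(360.0, 284.3) from corner x -53.2 y -38.5 dist 65.7 mm
(369.9, 287.9) from corner x -51.6 y -15.8 dist 54.0 mm
(385.5, 294.8) from corner x -46.6 y 20.4 dist 50.8 mm
(396.6, 293.9) from corner x -55.1 y 42.6 dist 69.7 mm
```

All six discs are packed 2+4 against the two low walls, within about 70 mm of the corner, and did not move between the last two looks. One final check of the whole scene before handing in.

```bash
python3 - <<'E'
from h import *
s=grab_frame('scene');cv2.imwrite('pics/f7.png',cv2.resize(s[100:420,130:610],(800,533),interpolation=cv2.INTER_CUBIC))
print(observe()['force'],observe()['clock'])
E
```

```text
[-2.02701277  0.33299412 -0.15642742] 19.65
```

View pics/f7.png

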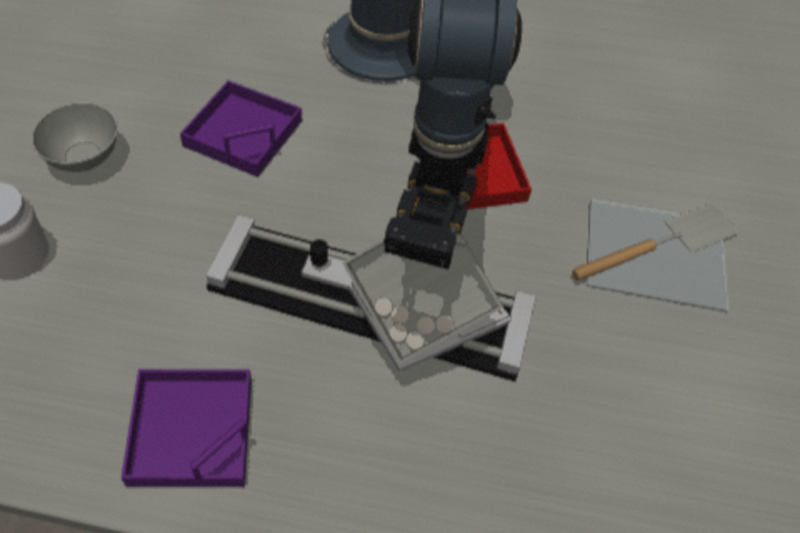

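The carriage is home with the knob at (320,252), the tray is tilted with its low corner at (402,362) in the nest, all six discs are inside it near that corner, and the bystanders are untouched. Handing in.

```bash
python3 -c "
from station import job;print(job.sign_off())"
```

```text
the job is handed in; nothing more can be done
None
```

I slid the carriage 160 mm to its far stop, then raised the tray by its bar to a tilt of about 0.69 rad. I handed the job in at about 19.7 s, still holding it there.

- **Carriage:** it stayed at the stop after I released the knob. The knob sits at the same place in the later pictures.
- **Tray:** the grip was light (8 N), so the bar turned in the fingers while the hand stayed upright. In the pictures the opposite corner stays in its nest. The tilt comes from the bar's position and the given dimensions.
- **Discs:** all six are in the tray, in two rows (2 and 4) against the low walls. The measured centres are 26 to 70 mm from the corner. They looked unchanged between the pictures at about 17.4 s and 19.5 s. The row of four has a gap of about 12 mm in its middle, so they are not packed as tightly as they could be.
- **Bystanders:** the last picture shows the bowl, the knife, the part of the jar in view and the look-alike trays where they were.

One reading was not as I expected: near the end the wrist force was about 2 N sideways and almost nothing vertical. The tray is therefore leaning lightly into the nest lip rather than hanging from the bar. I left it because it was steady.

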